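# Sort two hand nuts on the thread gauge

## Robot

A 6-joint arm with a two-finger parallel gripper is mounted at the origin on the work surface. World frame = base frame: x ahead of the robot, y to its left, z up, the work surface at z = 0. Lengths are in mm, angles in rad, forces in N, time in s.
With the tool pointing down it reaches from about 350 to 800 mm from the base axis. Payload 7.3 kg.
Tool frame: the origin (TCP) lies midway between the tips of the shut fingers; the grasp point (between the pads) lies 19 mm behind it; z points along the fingers, y is the line along which they close (so a half turn about z gives the same grasp; the last joint's range is limited). The gripper opens to 85 mm and grips with 20 to 120 N. Pads are 22 mm wide; open, the fingers measure 114 mm over their backs; the gripper's body (76 mm by 85 mm) begins 54 mm behind the grasp point. The pads swing forward as they close: fully open they stand 13 mm farther back than shut.
Start: joints at [0.977, 0.342, 1.524, -0, 1.275, -0.146], TCP at [227.305, 473.262, 231.322] pointing down, gripper open.
Joint ranges: [-2.53, 2.53], [-0.77, 2.02], [0.04, 2.7], [-1, 4.14], [0.28, 2.66], [-3.11, 3.11]. Speed limits (rad/s): [2.57, 2.57, 3.14, 3.14, 3.14, 3.14].

## Interface

Orientations are given as a unit quaternion [x, y, z, w].
In Python, from rig import status, imaging, finish_job gives the robot as it stands.
- The arm moves only by the shell command python3 -m inch 'ROWS' [FORCE]. ROWS is a JSON object whose one key "series" holds a list of rows, each an object of numbers: "tx", "ty", "tz": the shift along the tool's x, y, z in cm; "twist": the turn about the tool's z in degrees; "gripper": the finger opening in cm, from 0 to 8.54. A call has exactly 10 rows; each row shifts and turns the commanded pose from where the row before left it, along the tool's axes as they then stand; what a row does not reach is not made up. A row lasts 1/8 s, in which the tool goes at most 62.5 mm and 10.7 degrees, less where a joint would pass 70% of its speed; a pose out of reach is approached as far as the arm can. A call is refused whole if a number of a shift passes 6.25 or a number of a turn 10.7, either way. A call with a gripper value outside its range is refused whole. The fingers move at their own pace and stop on an object; FORCE is the grip in N (left out, the last holds). Time passes only in rows, so rows that do not move let the fingers close, or fill a call up. It gives the time, the measured TCP pose, the force, the opening and the grip force at its end, in the units of the state.
- status.get_obs(): the state, without advancing time (a new reading comes with each control period).
- imaging.snapshot(name): name is "scene" or "top" or "wrist"; returns a dict with "pixels" (400x640x3 uint8, red, green, blue), "vfov" (degrees; the focal length in pixels is half the picture's height over the tangent of half this angle, whatever the lens; pixels are square), "cx", "cy" (the principal point, pixels), "k1" (the pictures are not rectified: a ray, as slopes to the right and down, at radius r is drawn at 1 + k1 r^2 times it, then the intrinsics apply), "R" (3x3) and "t" (3): a world point X has camera coordinates R X + t. Camera axes: x right, y down, z forward; pixel columns grow to the right and rows downward; lengths in mm; the calibration is good to about 2 mm. A picture is of the moment at which its call begins. There is no depth.
- finish_job(): hands the job in; it is judged then, once.
The state is a dict: "time": time; "joints": joint angles; "qd": joint speeds; "tau": joint torques, N m; "tool_pos": TCP position; "orientation": TCP orientation; "ft_force": force on the tool from outside, world axes, zero at the start; "moment": the same for the moment, N m; "grip_width": finger opening in mm; "grip_force": force on a finger pad.
Only numpy, scipy, OpenCV 4.12 (cv2) and the standard library are available. Lean on these libraries where they do the work, as an engineer would, in place of code of your own. Each camera call takes 0.05 s, during which the arm holds its last target. There are 200 camera calls.

## Task

One of the two black hand nuts is threaded to full depth, the other stops short; find out which by screwing them onto the steel thread gauge (clockwise, finger-tight, never forcing it). Leave the full-depth nut screwed fully home on the gauge, flush on its flange, and set the one that stops short upright, mouth down, in the red reject tray. Leave everything else on the bench where it is.

Things in the scene. Friction and masses are not known exactly. Their poses are not given: they have to be found in the camera images.
- nut_a: black round hand nut (blind cap nut), 42 mm diameter, 44 mm tall, 90 g, standing mouth down, silvery disc on top. Origin: centre of its underside (the mouth), z up. Bore 30 mm wide, four thread lugs inside near the mouth, at an angle around the nut that is not known. Either nut_a or nut_b is the one that stops short; from outside they are alike and their positions tell nothing.
- nut_b: the other black hand nut, same sizes and origin as nut_a. A nut lowered over the post rests on the thread with its mouth 6 to 13 mm above the flange, whatever its angle; from there the full-depth nut needs 1.2 to 2.9 rad of clockwise turning (one to three grasps) to come home, mouth flush on the flange. The other jams hard with its mouth 4 mm above the flange.
- gauge: thread gauge, fixed: blue base plate 100 x 90 x 12 mm, steel flange 60 mm across on it, upright steel post on that: 18 mm thick, 24 mm tall above the flange, its top 5 mm tapered, with a coarse four-start right-hand thread 28 mm over the crests (clockwise from above goes down, 4.6 mm per rad). Origin: centre of the base's underside, z up. Wedging it with over 80 N in all is too much.
- gauge_seat (a point): centre of the flange's top face, 20 mm above the bench, on the axis of the post; z up. A nut has about 1 mm of sideways play on the post and 0.25 rad of free turning between landing (it descends no further, under some 5 N of downward pressure) and tightening; turning on by 0.45 rad or more after landing overloads the gauge. The torque felt stays below 0.4 N m.
- tray: red plastic reject tray, fixed, open on top, outside 150 (its x) by 130 (its y) by 28 mm high, walls 4 mm, inner floor 4 mm above the bench. Origin: centre of its underside
- glue: bystander: white glue bottle 44 mm across, 90 mm tall
- wax_tin: bystander: green tin 80 mm across, 35 mm tall
- offcut: bystander: dark wood offcut 130 x 50 x 30 mm
- jar: bystander: small white jar 44 mm across, 40 mm tall
- pot: bystander: brass weight 60 mm across, 60 mm tall
- screwdriver: bystander: screwdriver lying on the bench
- hammer: bystander: hammer lying on the bench
There are look-alikes about, which are no part of the job. Leave any blue look-alike of the nut_a alone.

How it is judged (in metres and radians):
On the way:
1. a nut is on the thread of the gauge (((horizontal distance between nut_a and gauge_seat below 0.004 m and z of nut_a in the frame of gauge_seat below 0.016 m) or (horizontal distance between nut_b and gauge_seat below 0.004 m and z of nut_b in the frame of gauge_seat below 0.016 m))), for 0.2 s.
At the end, for the whole second after the job is handed in: The full-depth nut is on the gauge with its mouth within 1.5 mm of the flange and upright; the nut that stops short stands upright (within 6 degrees), mouth down on the floor of the red tray; both released and at rest (horizontal distance between nut_a and gauge_seat below 0.004 m and z of nut_a in the frame of gauge_seat below 0.0015 m and angle between nut_a's own z axis and vertical below 0.08 rad and x of nut_b in the frame of tray between -0.06 and 0.06 m and y of nut_b in the frame of tray between -0.05 and 0.05 m and z of nut_b in the frame of tray below 0.008 m and angle between nut_b's own z axis and vertical below 0.1 rad and linear speed of each of nut_a, nut_b below 0.01 m/s); the robot touches nothing.
It fails at once if the gauge is pressed or wrenched with more than 80 N (contact force between gauge and anything else above 80 N).
It fails at once if a bystander is moved by more than 25 mm (distance of any of glue, wax_tin, offcut, jar, pot, screwdriver, hammer from where it was at the start of the episode above 0.025 m).
It also fails if it takes over 72 s, if anything falls off the work surface, if the arm or the gripper's body presses on something with over 40 N, if the wrist force passes 120 N, or if a joint passes its speed limit or range.

## Working session

There is one attempt and no reset: what is moved stays moved. The work goes in short steps, Python scripts to look and compute and a shell command to move; the robot and the scene stay as the last step left them, time stands still between calls to the robot, and variables do not carry over. Pictures are saved under pics/ and viewed, at most 10 in all, crops included, and the job is handed in when it is done.

```bash
mkdir -p pics; ls
python3 - <<'E'
from rig import status, imaging
import cv2
o=status.get_obs()
print({k:o[k] for k in o if k not in('qd','tau')})
for n in('scene','top'):
    s=imaging.snapshot(n)
    cv2.imwrite(f'pics/{n}0.png',s['pixels'][:,:,::-1])
    print(n,s['vfov'],s['cx'],s['cy'],s['k1'],s['R'],s['t'])
E
```

```text
pics
{'time': 0.0, 'joints': array([ 9.77022677e-01,  3.42756650e-01,  1.52500286e+00, -9.06636056e-06,
        1.27538030e+00, -1.45980914e-01]), 'tool_pos': array([227.06661792, 472.92499663, 230.61328288]), 'orientation': array([ 2.22029056e-01,  9.75039743e-01, -7.22826154e-04, -2.75605318e-04]), 'ft_force': array([ 0.3615593 , -0.80182095, -0.3936649 ]), 'moment': array([-2.32622876e-05,  1.16303003e-03, -8.72012813e-03]), 'grip_force': 0.0, 'grip_width': 85.37235611376929}
scene 42.50340139949368 333.42461172471053 200.14747429641352 -0.05075820751142083 [[-0.4669134   0.8841708   0.01529321]
 [ 0.54040362  0.29898039 -0.78649517]
 [-0.69996843 -0.35896063 -0.61740705]] [ 221.22908716 -261.70206395 1858.90348521]
top 46.539015197116164 316.5377852060746 194.28352255213852 -0.09984930502810545 [[-1.78665751e-02 -9.99836758e-01 -2.69141236e-03]
 [-9.81895263e-01  1.80535516e-02 -1.88562357e-01]
 [ 1.88580165e-01 -7.26278463e-04 -9.82057531e-01]] [  34.63262269  561.25341942 1148.43563956]
```

View pics/scene0.png

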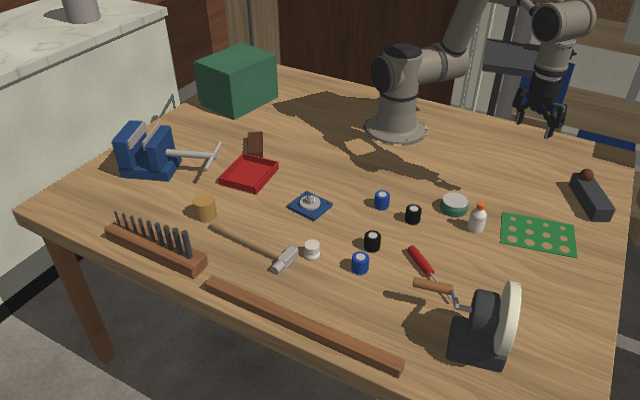

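View pics/top0.png

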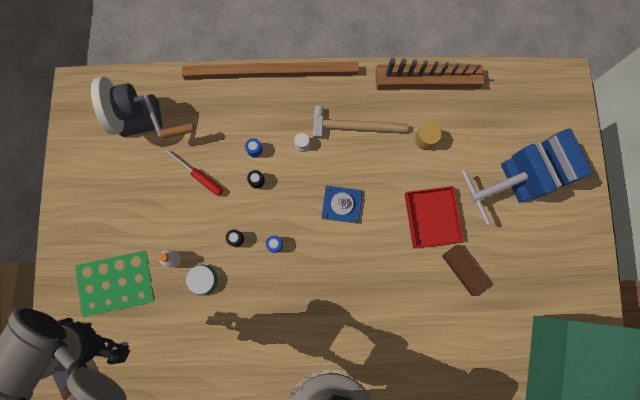

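The top image shows the black nuts at (234,238) and (256,179); in the scene image they are at (413,214) and (372,240). Things that could be mistaken for them, in top pixels: the blue look-alikes at (274,244) and (254,147), the white jar at (302,142), the glue at (169,258) and the tin at (202,280). The gauge is at (343,204) and the tray at (434,217). I choose the two black ones by colour and will check them in a close crop.

```bash
cat > h.py <<'E'
import numpy as np, cv2
from rig import status, imaging
def K(s):
    f=200/np.tan(np.radians(s['vfov']/2)); return np.array([[f,0,s['cx']],[0,f,s['cy']],[0,0,1.]])
def ray(s,p):
    q=cv2.undistortPoints(np.array([[p]],float),K(s),np.array([s['k1'],0,0,0.]))[0,0]
    R=np.array(s['R']);t=np.array(s['t'])
    return -R.T@t, R.T@np.array([q[0],q[1],1])
def onplane(s,p,z):
    c,d=ray(s,p); return c+d*(z-c[2])/d[2]
def tri(obs):
    A=np.zeros((3,3));b=np.zeros(3);L=[]
    for s,p in obs:
        c,d=ray(s,p);d=d/np.linalg.norm(d);M=np.eye(3)-np.outer(d,d);A+=M;b+=M@c;L.append((c,M))
    X=np.linalg.solve(A,b); return X,[round(float(np.linalg.norm(M@(X-c))),1) for c,M in L]
def proj(s,X):
    R=np.array(s['R']);t=np.array(s['t'])
    return cv2.projectPoints(np.array([X],float),cv2.Rodrigues(R)[0],t,K(s),np.array([s['k1'],0,0,0.]))[0][0,0]
def blob(m,c,r):
    """component of mask nearest c within r: centroid, area"""
    n,l,st,ce=cv2.connectedComponentsWithStats(m.astype(np.uint8))
    best=[(st[i,4],i) for i in range(1,n) if np.hypot(*(ce[i]-c))<r]
    if not best: return None
    i=max(best)[1]; return ce[i],st[i],l==i
def crop(s,c,w,k):
    x,y=int(c[0]),int(c[1]); return cv2.resize(s['pixels'][y-w:y+w,x-w:x+w,::-1],None,fx=k,fy=k,interpolation=cv2.INTER_CUBIC)
E
python3 - <<'E'
from h import *
T=imaging.snapshot('top');S=imaging.snapshot('scene')
hs={id(s):cv2.cvtColor(s['pixels'],cv2.COLOR_RGB2HSV).astype(int) for s in(T,S)}
def disc(s,c):
    h=hs[id(s)]; m=(h[...,1]<70)&(h[...,2]>110)
    b=blob(m,np.array(c),8); return b[0],b[1][4]
for n,ct,cs in(('n1',(234,237),(413,209)),('n2',(256,178),(372,235))):
    a,b=disc(T,ct),disc(S,cs); X,e=tri([(T,a[0]),(S,b[0])]); print(n,a,b,X.round(1),e,onplane(T,a[0],44).round(1),onplane(S,b[0],44).round(1))
h=hs[id(T)]
m=((h[...,0]>100)&(h[...,0]<130)&(h[...,1]>90))
for nm,mm,c,s in(('gauge T',m,(343,204),T),('tray T',((h[...,0]<8)|(h[...,0]>172))&(h[...,1]>150),(434,217),T)):
    b=blob(mm,np.array(c),20); cn=max(cv2.findContours(b[2].astype(np.uint8),cv2.RETR_EXTERNAL,cv2.CHAIN_APPROX_NONE)[0],key=len)
    r=cv2.minAreaRect(cn); print(nm,b[0],b[1],r)
    z=12 if 'g' in nm[:1] else 28
    P=np.array([onplane(s,p,z)[:2] for p in cv2.boxPoints(r)]);print(P.round(1),P.mean(0).round(1),np.linalg.norm(P[1]-P[0]),np.linalg.norm(P[2]-P[1]))
im=np.hstack([np.vstack([crop(s,c,20,7) for c in l]) for s,l in((T,[(234,238),(256,179)]),(S,[(413,214),(372,240)]))])
im2=np.vstack([crop(T,(343,204),25,5),crop(S,(310,205),25,5)])
im2=cv2.resize(im2,(280,560));cv2.imwrite('pics/c1.png',np.hstack([im,im2]))
E
```

```text
n1 (array([233., 237.]), np.int32(69)) (array([413.59459459, 208.05405405]), np.int32(37)) [455.7 241.3  44.2] [0.1, 0.1] [455.7 241.2  44. ] [455.4 241.3  44. ]
n2 (array([254.23809524, 177.19047619]), np.int32(63)) (array([372.42553191, 234.76595745]), np.int32(47)) [612.3 187.2  44.7] [0.2, 0.2] [612.4 187.4  44. ] [611.6 186.7  44. ]
gauge T [341.63925729 204.21883289] [322 186  40  37 754] ((341.74163818359375, 203.81411743164062), (37.120338439941406, 32.6365852355957), 7.4314093589782715)
[[ 5.066e+02  1.310e+01]
 [ 5.941e+02  1.000e-01]
 [ 5.791e+02 -9.840e+01]
 [ 4.920e+02 -8.400e+01]] [542.9 -42.3] 88.39812355356426 99.55279596827404
tray T [433.42050572 216.77866297] [ 405  186   59   62 2887] ((433.6148986816406, 216.56082153320312), (58.174041748046875, 51.05175018310547), 81.02737426757812)
[[ 569.1 -207.1]
 [ 588.3 -344.3]
 [ 434.3 -357.4]
 [ 416.8 -223. ]] [ 502.1 -283. ] 138.4828241034031 154.51508438420683
```

View pics/c1.png

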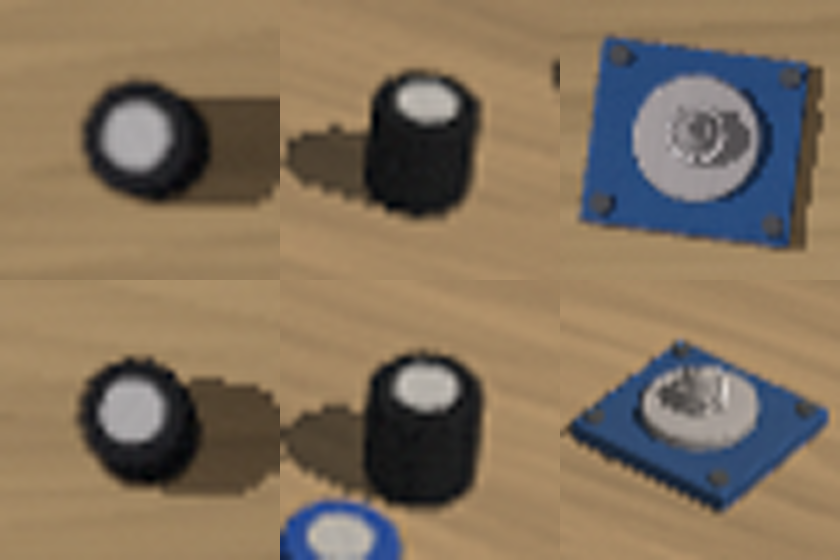

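The crop confirms it: both candidates are black with silvery tops, and the two views agree on a 44 mm top height. A blue look-alike stands near the second one. The scene-view gauge and tray sizes are close to the stated ones. First I hover over the nut at (456,241).

```bash
python3 -m inch '{"series":[{"tx":-3.83,"ty":-1.37,"gripper":7},{"tx":-3.83,"ty":-1.37,"gripper":7},{"tx":-3.83,"ty":-1.37,"gripper":7},{"tx":-3.83,"ty":-1.37,"gripper":7},{"tx":-3.83,"ty":-1.37,"gripper":7},{"tx":-3.83,"ty":-1.37,"gripper":7},{"tx":-3.83,"ty":-1.37,"gripper":7},{"tx":-3.83,"ty":-1.37,"gripper":7},{"tz":4,"gripper":7},{"tz":4,"gripper":7}]}' 30
cat >> h.py <<'E'
from scipy.spatial.transform import Rotation as Ro
def go(X):
    """cm shift in tool axes from the measured TCP to X (mm)"""
    o=status.get_obs(); return (Ro.from_quat(o['orientation']).as_matrix().T@(np.array(X)-o['tool_pos'])/10).round(2)
def tell():
    o=status.get_obs(); m=Ro.from_quat(o['orientation']).as_matrix()
    print('t',round(o['time'],2),'p',o['tool_pos'].round(1),'yaw',np.degrees(np.arctan2(m[1,1],m[0,1])).round(1),'tilt',(m[:2,2]*1000).round(1),'F',o['ft_force'].round(1),'M',np.array(o['moment']).round(2),'w',round(o['grip_width'],1),'g',round(o['grip_force'],1),'j6',o['joints'][5].round(2))
E
python3 - <<'E'
from h import *
tell(); W=imaging.snapshot('wrist'); cv2.imwrite('pics/w1.png',W['pixels'][:,:,::-1])
print('proj top',proj(W,[455.7,241.3,44]),W['R'],W['t'])
E
```

```text
t 0.2 p [227.2 473.1 230.9] yaw 64.3 tilt [-0.5 -0.8] F [ 0.2 -0.2  0.4] M [-0.08 -0.05 -0.03] w 85.4 g 0.0 j6 -0.15
proj top [236.75603001 401.74369519] [[ 4.33131824e-01  9.01330584e-01  4.46882187e-05]
 [ 8.52269918e-01 -4.09571995e-01  3.25402471e-01]
 [ 2.93313502e-01 -1.40904079e-01 -9.45575608e-01]] [-523.74785664  -41.83833487  380.10892652]$.series[0]: bad value
```

View pics/w1.png

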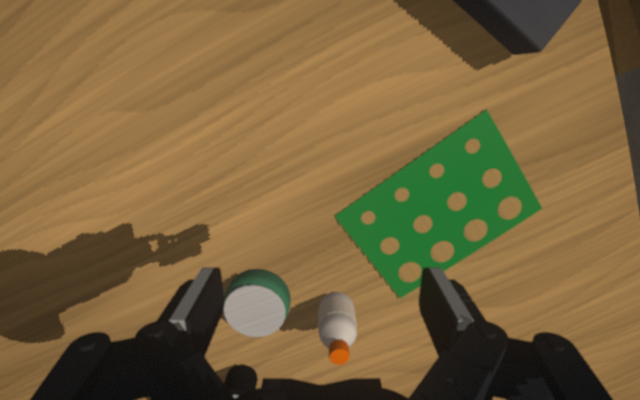

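The row was refused because of missing keys. The picture therefore shows the start pose, with the tin at (257,303) and the glue at (338,325). I'll retry with every key given.

```bash
python3 -m inch '{"series":[{"tx":-3.83,"ty":-1.37,"tz":0,"twist":0,"gripper":7},{"tx":-3.83,"ty":-1.37,"tz":0,"twist":0,"gripper":7},{"tx":-3.83,"ty":-1.37,"tz":0,"twist":0,"gripper":7},{"tx":-3.83,"ty":-1.37,"tz":0,"twist":0,"gripper":7},{"tx":-3.83,"ty":-1.37,"tz":0,"twist":0,"gripper":7},{"tx":-3.83,"ty":-1.37,"tz":0,"twist":0,"gripper":7},{"tx":-3.83,"ty":-1.37,"tz":0,"twist":0,"gripper":7},{"tx":-3.83,"ty":-1.37,"tz":0,"twist":0,"gripper":7},{"tx":0,"ty":0,"tz":4,"twist":0,"gripper":7},{"tx":0,"ty":0,"tz":4,"twist":0,"gripper":7}]}' 30
python3 - <<'E'
from h import *
tell(); W=imaging.snapshot('wrist')
p=proj(W,[455.7,241.3,44]);print('proj top',p)
h=cv2.cvtColor(W['pixels'],cv2.COLOR_RGB2HSV).astype(int)
b=blob((h[...,1]<70)&(h[...,2]>110),p,60)
if b: print(b[0],b[1],onplane(W,b[0],44), 'go',go(list(onplane(W,b[0],44)[:2])+[25]))
E
```

```text
time: 1.5
tool_pos: [456.6, 241.3, 150.5]
orientation: [0.223, 0.975, 0.0, 0.001]
ft_force: [-0.3, 0.1, 0.4]
grip_width: 69.9
grip_force: 0.0
t 1.5 p [456.6 241.3 150.5] yaw 64.3 tilt [1.2 0.5] F [-0.3  0.1  0.4] M [ 0.08 -0.05 -0.04] w 69.9 g 0.0 j6 -0.78
proj top [321.65051193 195.66810546]
[319.29699248 194.94736842] [303 180  33  31 798] [454.42108397 239.96052888  44.        ] go [-0.18  0.08 12.02]
```

Run:
```python
from h import *
tell(); W=imaging.snapshot('wrist');tell()
p=proj(W,[455.7,241.3,44]);print('proj top',p)
h=cv2.cvtColor(W['pixels'],cv2.COLOR_RGB2HSV).astype(int)
b=blob((h[...,1]<70)&(h[...,2]>110),p,60)
print(b[0],b[1],onplane(W,b[0],44), 'go',go(list(onplane(W,b[0],44)[:2])+[25]));tell()
```

```text
t 1.55 p [453.4 240.3 145.2] yaw 64.3 tilt [-8.1 -2.7] F [-1.7 -0.6 -4. ] M [-0.05  0.05  0.04] w 70.2 g 0.0 j6 -0.78
t 1.6 p [453.6 240.6 147.6] yaw 64.3 tilt [-8.1 -2.8] F [-0.7  0.6  0.3] M [0.01 0.04 0.02] w 70.0 g 0.0 j6 -0.78
proj top [325.66542967 202.10222566]
[323.26585366 201.2804878 ] [307 186  33  32 820] [454.35611829 239.98100232  44.        ] go [-0.18  0.05 12.26]
t 1.6 p [453.6 240.6 147.6] yaw 64.3 tilt [-8.1 -2.8] F [-0.7  0.6  0.3] M [0.01 0.04 0.02] w 70.0 g 0.0 j6 -0.78
```

```bash
python3 -m inch '{"series":[{"tx":0,"ty":0,"tz":2,"twist":0,"gripper":7},{"tx":0,"ty":0,"tz":2,"twist":0,"gripper":7},{"tx":0,"ty":0,"tz":1.5,"twist":0,"gripper":7},{"tx":0,"ty":0,"tz":1.5,"twist":0,"gripper":7},{"tx":0,"ty":0,"tz":1,"twist":0,"gripper":7},{"tx":0,"ty":0,"tz":0.5,"twist":0,"gripper":7},{"tx":0,"ty":0,"tz":0,"twist":0,"gripper":7},{"tx":0,"ty":0,"tz":0,"twist":0,"gripper":7},{"tx":0,"ty":0,"tz":0,"twist":0,"gripper":7},{"tx":0,"ty":0,"tz":0,"twist":0,"gripper":7}]}' 30
python3 - <<'E'
from h import *
tell(); W=imaging.snapshot('wrist')
p=proj(W,[455,240.6,44]);print('proj top',p)
h=cv2.cvtColor(W['pixels'],cv2.COLOR_RGB2HSV).astype(int)
b=blob((h[...,1]<70)&(h[...,2]>110),p,60)
print(b[0],b[1],onplane(W,b[0],44), 'go',go(list(onplane(W,b[0],44)[:2])+[10]));tell()
print(go([455,240.6,10]))
E
```

```text
time: 2.85
tool_pos: [456.2, 241.9, 66.6]
orientation: [0.222, 0.975, 0.0, 0.0]
ft_force: [-0.7, -0.0, -0.5]
grip_width: 69.9
grip_force: 0.0
t 2.85 p [456.2 241.9  66.6] yaw 64.3 tilt [0.6 0.3] F [-0.7 -0.  -0.5] M [-0.01  0.   -0.04] w 69.9 g 0.0 j6 -0.78
proj top [319.81524151 247.24431499]
[316.45578778 243.37379421] [ 295  226   47   38 1244] [452.2169942  239.99778034  44.        ] go [ 0.28 -0.34  5.65]
t 2.9 p [456.2 241.9  66.5] yaw 64.3 tilt [0.5 0.2] F [-0.3  0.3 -0.1] M [0.01 0.03 0.05] w 70.2 g 0.0 j6 -0.78
[ 0.05 -0.17  5.65]
```

Run:
```python
from h import *
W=imaging.snapshot('wrist'); h=cv2.cvtColor(W['pixels'],cv2.COLOR_RGB2HSV).astype(int)
b=blob((h[...,1]<70)&(h[...,2]>110),np.array([316,243]),40)
im=W['pixels'][:,:,::-1].copy(); cv2.drawMarker(im,tuple(int(v) for v in b[0]),(0,0,255),0,12)
o=status.get_obs();p=proj(W,list(o['tool_pos'][:2])+[44]);cv2.drawMarker(im,tuple(int(v) for v in p),(0,255,0),0,12)
cv2.imwrite('pics/w2.png',im); print(b[0],p)
```

```text
[316.5060241  243.47309237] [322.91449919 248.13105736]
```

View pics/w2.png

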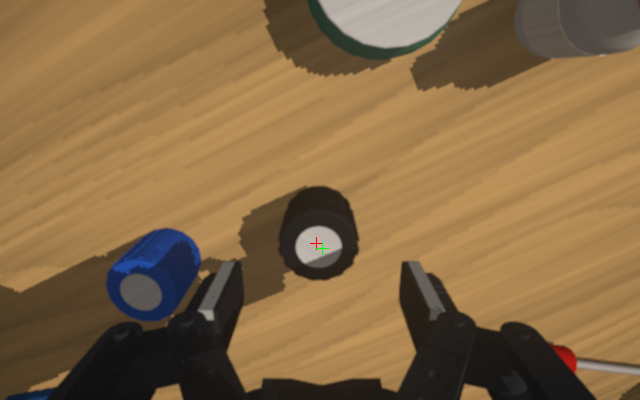

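The wrist view shows the nut's disc at (318,247), with a shadow clipping its lower edge, close to the TCP axis at (323,248). The blue look-alike at (150,275) is clear of the left finger's path. I take the correction of +0.05 and −0.2 cm, descend and grip.

```bash
python3 -m inch '{"series":[{"tx":0.05,"ty":-0.2,"tz":1,"twist":0,"gripper":7},{"tx":0,"ty":0,"tz":2,"twist":0,"gripper":7},{"tx":0,"ty":0,"tz":1.6,"twist":0,"gripper":7},{"tx":0,"ty":0,"tz":1,"twist":0,"gripper":7},{"tx":0,"ty":0,"tz":0.05,"twist":0,"gripper":6},{"tx":0,"ty":0,"tz":0,"twist":0,"gripper":5},{"tx":0,"ty":0,"tz":0,"twist":0,"gripper":3.8},{"tx":0,"ty":0,"tz":0,"twist":0,"gripper":3.8},{"tx":0,"ty":0,"tz":0,"twist":0,"gripper":3.8},{"tx":0,"ty":0,"tz":0,"twist":0,"gripper":3.8}]}' 30
python3 -c "
from h import *
tell()"
```

```text
time: 4.2
tool_pos: [455.2, 240.4, 10.4]
orientation: [0.222, 0.975, 0.0, 0.001]
ft_force: [-0.2, 0.2, 7.1]
grip_width: 41.2
grip_force: 30.6
t 4.2 p [455.2 240.4  10.4] yaw 64.3 tilt [1.3 0.5] F [-0.2  0.2  7.1] M [-0.01  0.07  0.01] w 41.2 g 30.6 j6 -0.79
```

```bash
python3 -m inch '{"series":[{"tx":0,"ty":0,"tz":-3,"twist":0,"gripper":3.8},{"tx":0,"ty":0,"tz":-5,"twist":0,"gripper":3.8},{"tx":0,"ty":0,"tz":-5,"twist":0,"gripper":3.8},{"tx":-3.73,"ty":-3.09,"tz":0,"twist":0,"gripper":3.8},{"tx":-3.73,"ty":-3.09,"tz":0,"twist":0,"gripper":3.8},{"tx":-3.73,"ty":-3.09,"tz":0,"twist":0,"gripper":3.8},{"tx":-3.73,"ty":-3.09,"tz":0,"twist":0,"gripper":3.8},{"tx":-3.73,"ty":-3.09,"tz":0,"twist":0,"gripper":3.8},{"tx":-3.73,"ty":-3.09,"tz":0,"twist":0,"gripper":3.8},{"tx":-3.73,"ty":-3.09,"tz":0,"twist":0,"gripper":3.8}]}' 40
python3 - <<'E'
from h import *
tell()
for i in range(4): W=imaging.snapshot('wrist')
tell()
im=W['pixels'][:,:,::-1].copy();p=proj(W,[543,-42,20]);print(p)
cv2.drawMarker(im,tuple(int(v) for v in p),(0,255,0),0,12);cv2.imwrite('pics/w3.png',im)
np.save('w3.npy',W,allow_pickle=True)
# flange from the fixed cameras
for n,c in(('top',(341,204)),('scene',(310,204))):
    s=imaging.snapshot(n);g=cv2.imread(f'pics/{n}0.png')
    h=cv2.cvtColor(g,cv2.COLOR_BGR2HSV).astype(int)
    blue=(h[...,0]>100)&(h[...,0]<130)&(h[...,1]>110); b=blob(blue,np.array(c),20)
    cn=max(cv2.findContours(b[2].astype(np.uint8),cv2.RETR_EXTERNAL,cv2.CHAIN_APPROX_NONE)[0],key=len)
    m=np.zeros(blue.shape,np.uint8);cv2.drawContours(m,[cn],-1,1,-1);m[b[2]]=0
    f=blob(m,np.array(c),10);fc=max(cv2.findContours(f[2].astype(np.uint8),cv2.RETR_EXTERNAL,cv2.CHAIN_APPROX_NONE)[0],key=len)
    e=cv2.fitEllipse(cv2.convexHull(fc));print(n,f[1],e,onplane(s,e[0],20).round(1))
    np.save(n+'.npy',s,allow_pickle=True)
E
```

```text
time: 5.45
tool_pos: [596.6, -69.2, 139.4]
orientation: [0.222, 0.975, 0.0, -0.0]
ft_force: [0.8, 1.4, -1.1]
grip_width: 41.3
grip_force: 40.7
t 5.45 p [596.6 -69.2 139.4] yaw 64.3 tilt [-0.8  0.4] F [ 0.8  1.4 -1.1] M [ 0.06 -0.04  0.  ] w 41.3 g 40.7 j6 -1.37
t 5.65 p [596.  -68.4 139. ] yaw 64.2 tilt [-1.6  0.8] F [-0.2  1.  -0.7] M [0.06 0.05 0.01] w 41.1 g 40.7 j6 -1.36
[324.7743902  113.24638555]
top [331 192  23  23 424] ((341.9425354003906, 203.1338348388672), (22.8270206451416, 22.992246627807617), 18.128538131713867) [543.1 -42.4  20. ]Traceback (most recent call last):
  File "<stdin>", line 15, in <module>
TypeError: 'NoneType' object is not subscriptable
```

View pics/w3.png

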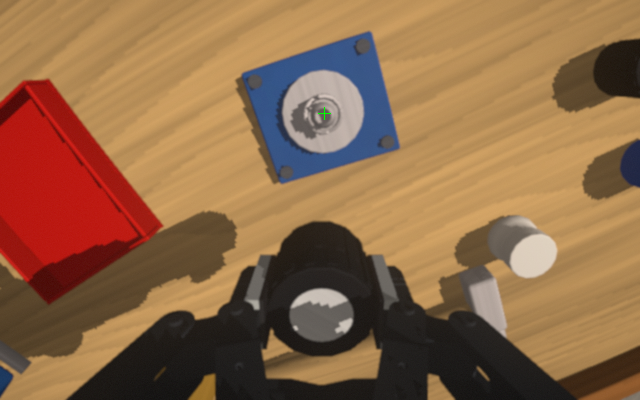

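The wrist view shows the gauge flange around (323,112) and the held nut's disc at (322,314), gripped centrally. The tray is on the left.

```bash
cat >> h.py <<'E'
def flange(s,c):
    h=cv2.cvtColor(s['pixels'],cv2.COLOR_RGB2HSV).astype(int)
    blue=((h[...,0]>100)&(h[...,0]<130)&(h[...,1]>110)).astype(np.uint8)
    b=blob(blue,np.array(c),40)
    hull=np.zeros(blue.shape,np.uint8);cn=max(cv2.findContours(b[2].astype(np.uint8),cv2.RETR_EXTERNAL,cv2.CHAIN_APPROX_NONE)[0],key=len)
    cv2.drawContours(hull,[cv2.convexHull(cn)],-1,1,-1);hull=cv2.erode(hull,np.ones((3,3)));hull[b[2]]=0
    f=blob(hull,np.array(c),25);m=cv2.morphologyEx(f[2].astype(np.uint8),cv2.MORPH_OPEN,np.ones((3,3)))
    fc=max(cv2.findContours(m,cv2.RETR_EXTERNAL,cv2.CHAIN_APPROX_NONE)[0],key=len)
    return cv2.fitEllipse(cv2.convexHull(fc))
E
python3 - <<'E'
from h import *
W=imaging.snapshot('wrist');T=imaging.snapshot('top');S=imaging.snapshot('scene')
e=flange(W,(322,112));print(e,onplane(W,e[0],20).round(1))
# edge ring to metric circle: check size
h=cv2.cvtColor(W['pixels'],cv2.COLOR_RGB2HSV).astype(int)
tp=cv2.imread('pics/top0.png')[:,:,::-1];sc=cv2.imread('pics/scene0.png')[:,:,::-1]
T['pixels']=tp.copy();S['pixels']=sc.copy()
eT=flange(T,(341,204));print('T',eT[0],onplane(T,eT[0],20).round(1))
obs=[(W,e[0]),(T,eT[0])]
try:
    eS=flange(S,(309,203));print('S',eS,onplane(S,eS[0],20).round(1));obs.append((S,eS[0]))
except Exception as x: print(x)
print(tri(obs),tri(obs[:2]))
o=status.get_obs();m=Ro.from_quat(o['orientation']).as_matrix()
m2=((h[...,1]<60)&(h[...,2]>60)).astype(np.uint8); b=blob(m2,np.array([322,314]),15);
fc=max(cv2.findContours(b[2].astype(np.uint8),cv2.RETR_EXTERNAL,cv2.CHAIN_APPROX_NONE)[0],key=len);ed=cv2.fitEllipse(cv2.convexHull(fc))
q=onplane(W,ed[0],o['tool_pos'][2]+33.6);print('disc',ed,q,'offset in tool',m.T@(q-o['tool_pos']))
E
```

```text
((318.5098571777344, 114.56278991699219), (83.6458511352539, 86.4613037109375), 53.2229118347168) [540.9 -43.6  20. ]
T (341.9425354003906, 203.1338348388672) [543.1 -42.4  20. ]
S ((309.5109558105469, 202.41629028320312), (15.726943969726562, 21.646739959716797), 91.49102020263672) [547.2 -39.3  20. ]
(array([542.4327625 , -42.9076133 ,  15.58356517]), [1.5, 1.4, 0.7]) (array([539.12599064, -41.85536089,  42.81377994]), [0.7, 0.7])
disc ((321.1447448730469, 314.19586181640625), (54.54851150512695, 65.62815856933594), 90.47499084472656) [593.98630258 -67.16542174 173.48253706] offset in tool [  1.66707665  -1.42394433 -33.59969416]
```

```bash
cat >> h.py <<'E'
def grey(s,c,r=30):
    h=cv2.cvtColor(s['pixels'],cv2.COLOR_RGB2HSV).astype(int)
    b=blob((h[...,1]<60)&(h[...,2]>100),np.array(c),r)
    fc=max(cv2.findContours(b[2].astype(np.uint8),cv2.RETR_EXTERNAL,cv2.CHAIN_APPROX_NONE)[0],key=len)
    return cv2.fitEllipse(cv2.convexHull(fc)),b[1]
E
python3 - <<'E'
from h import *
W=imaging.snapshot('wrist');T=imaging.snapshot('top');S=imaging.snapshot('scene')
T['pixels']=cv2.imread('pics/top0.png')[:,:,::-1].copy();S['pixels']=cv2.imread('pics/scene0.png')[:,:,::-1].copy()
obs=[]
for s,c in((W,(323,112)),(T,(342,203)),(S,(309,203))):
    e,st=grey(s,c); print(e,st,onplane(s,e[0],20).round(1)); obs.append((s,e[0]))
print(tri(obs),tri(obs[:2]),tri(obs[1:]))
g=W['pixels'][100:125,300:345];h=cv2.cvtColor(W['pixels'],cv2.COLOR_RGB2HSV)
cv2.imwrite('pics/c2.png',np.hstack([crop(W,(323,112),45,6),cv2.resize(crop(T,(342,203),20,13),(540,540))])[:, :800])
E
```

```text
((319.1460266113281, 113.55001831054688), (81.49454498291016, 82.85713958740234), 177.59671020507812) [ 279   72   82   84 4845] [540.9 -42.7  20. ]
((341.8153076171875, 203.25546264648438), (22.245933532714844, 22.443632125854492), 156.3725128173828) [331 192  23  23 340] [542.8 -42.1  20. ]
((310.2196960449219, 201.93751525878906), (16.04728889465332, 20.749483108520508), 85.40202331542969) [300 194  21  17 223] [544.3 -38.6  20. ]
(array([541.86437229, -41.81879407,  17.45455976]), [1.2, 1.4, 1.5]) (array([539.47090991, -41.45743996,  39.0623141 ]), [0.5, 0.5]) (array([542.57530917, -41.05459342,  18.10851136]), [1.2, 1.2])
```

View pics/c2.png

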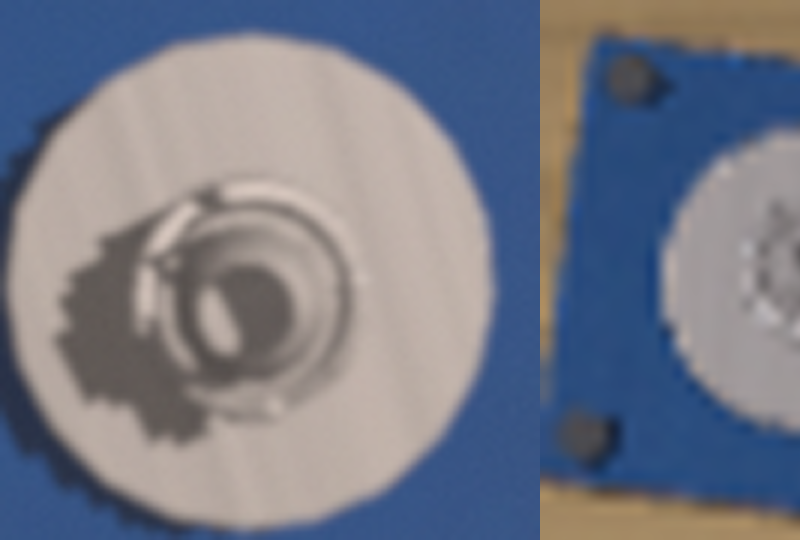

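```bash
python3 -m inch '{"series":[{"tx":1.97,"ty":0.02,"tz":0,"twist":0,"gripper":3.8},{"tx":1.97,"ty":0.02,"tz":0,"twist":0,"gripper":3.8},{"tx":1.97,"ty":0.02,"tz":0,"twist":0,"gripper":3.8},{"tx":0,"ty":0,"tz":2.5,"twist":0,"gripper":3.8},{"tx":0,"ty":0,"tz":2.5,"twist":0,"gripper":3.8},{"tx":0,"ty":0,"tz":2,"twist":0,"gripper":3.8},{"tx":0,"ty":0,"tz":0.6,"twist":0,"gripper":3.8},{"tx":0,"ty":0,"tz":0,"twist":0,"gripper":3.8},{"tx":0,"ty":0,"tz":0,"twist":0,"gripper":3.8},{"tx":0,"ty":0,"tz":0,"twist":0,"gripper":3.8}]}' 40
python3 - <<'E'
from h import *
tell(); W=imaging.snapshot('wrist'); tell();print('cm to go',go([542.9,-42.2,40]))
E
```

```text
time: 7.3
tool_pos: [543.9, -41.8, 64.6]
orientation: [0.222, 0.975, 0.0, 0.001]
ft_force: [-1.0, 0.4, 0.3]
grip_width: 41.0
grip_force: 40.7
t 7.3 p [543.9 -41.8  64.6] yaw 64.3 tilt [ 1.5 -0.3] F [-1.   0.4  0.3] M [-0.02  0.01  0.01] w 41.0 g 40.7 j6 -1.34
t 7.35 p [543.8 -41.7  64.4] yaw 64.3 tilt [ 1.2 -0.1] F [ 0.5  0.4 -0.7] M [ 0.06 -0.01  0.04] w 40.7 g 40.7 j6 -1.34
cm to go [ 0.06 -0.08  2.44]
```

```bash
python3 -m inch '{"series":[{"tx":0.06,"ty":-0.06,"tz":0.2,"twist":0,"gripper":3.8},{"tx":0,"ty":0,"tz":0.3,"twist":0,"gripper":3.8},{"tx":0,"ty":0,"tz":0.3,"twist":0,"gripper":3.8},{"tx":0,"ty":0,"tz":0.2,"twist":0,"gripper":3.8},{"tx":0,"ty":0,"tz":0.2,"twist":0,"gripper":3.8},{"tx":0,"ty":0,"tz":0.2,"twist":0,"gripper":3.8},{"tx":0,"ty":0,"tz":0.1,"twist":0,"gripper":3.8},{"tx":0,"ty":0,"tz":0.1,"twist":0,"gripper":3.8},{"tx":0,"ty":0,"tz":0.1,"twist":0,"gripper":3.8},{"tx":0,"ty":0,"tz":0.1,"twist":0,"gripper":3.8}]}' 30
python3 -c "
from h import *
tell()"
```

```text
time: 8.6
tool_pos: [542.7, -42.0, 45.8]
orientation: [0.222, 0.975, 0.0, 0.0]
ft_force: [-0.2, 0.2, -0.3]
grip_width: 41.0
grip_force: 40.7
t 8.6 p [542.7 -42.   45.8] yaw 64.3 tilt [0.1 0.1] F [-0.2  0.2 -0.3] M [-0.05 -0.    0.01] w 41.0 g 40.7 j6 -1.34
```

```bash
python3 -m inch '{"series":[{"tx":0,"ty":0,"tz":0.05,"twist":0,"gripper":3.8},{"tx":0,"ty":0,"tz":0.05,"twist":0,"gripper":3.8},{"tx":0,"ty":0,"tz":0.05,"twist":0,"gripper":3.8},{"tx":0,"ty":0,"tz":0.05,"twist":0,"gripper":3.8},{"tx":0,"ty":0,"tz":0.05,"twist":0,"gripper":3.8},{"tx":0,"ty":0,"tz":0.05,"twist":0,"gripper":3.8},{"tx":0,"ty":0,"tz":0,"twist":0,"gripper":3.8},{"tx":0,"ty":0,"tz":0,"twist":0,"gripper":3.8},{"tx":0,"ty":0,"tz":0,"twist":0,"gripper":3.8},{"tx":0,"ty":0,"tz":0,"twist":0,"gripper":3.8}]}' 30
python3 -c "
from h import *
tell()"
```

```text
time: 9.85
tool_pos: [542.7, -42.0, 42.8]
orientation: [0.222, 0.975, 0.0, 0.0]
ft_force: [0.2, -0.1, -1.4]
grip_width: 40.7
grip_force: 40.7
t 9.85 p [542.7 -42.   42.8] yaw 64.3 tilt [0.2 0.1] F [ 0.2 -0.1 -1.4] M [-0.02 -0.    0.02] w 40.7 g 40.7 j6 -1.34
```

```bash
python3 -m inch '{"series":[{"tx":0,"ty":0,"tz":0.05,"twist":0,"gripper":3.8},{"tx":0,"ty":0,"tz":0.05,"twist":0,"gripper":3.8},{"tx":0,"ty":0,"tz":0.05,"twist":0,"gripper":3.8},{"tx":0,"ty":0,"tz":0.05,"twist":0,"gripper":3.8},{"tx":0,"ty":0,"tz":0.05,"twist":0,"gripper":3.8},{"tx":0,"ty":0,"tz":0.05,"twist":0,"gripper":3.8},{"tx":0,"ty":0,"tz":0,"twist":0,"gripper":3.8},{"tx":0,"ty":0,"tz":0,"twist":0,"gripper":3.8},{"tx":0,"ty":0,"tz":0,"twist":0,"gripper":3.8},{"tx":0,"ty":0,"tz":0,"twist":0,"gripper":3.8}]}' 30
python3 -c "
from h import *
tell()"
```

```text
time: 11.1
tool_pos: [542.6, -41.9, 39.8]
orientation: [0.222, 0.975, 0.0, 0.0]
ft_force: [0.1, 0.0, -0.5]
grip_width: 40.9
grip_force: 40.7
t 11.1 p [542.6 -41.9  39.8] yaw 64.3 tilt [0.1 0.1] F [ 0.1  0.  -0.5] M [-0.02  0.06  0.03] w 40.9 g 40.7 j6 -1.34
```

```bash
python3 -m inch '{"series":[{"tx":0,"ty":0,"tz":0.05,"twist":0,"gripper":3.8},{"tx":0,"ty":0,"tz":0.05,"twist":0,"gripper":3.8},{"tx":0,"ty":0,"tz":0.05,"twist":0,"gripper":3.8},{"tx":0,"ty":0,"tz":0.05,"twist":0,"gripper":3.8},{"tx":0,"ty":0,"tz":0,"twist":0,"gripper":3.8},{"tx":0,"ty":0,"tz":0,"twist":0,"gripper":3.8},{"tx":0,"ty":0,"tz":0,"twist":0,"gripper":3.8},{"tx":0,"ty":0,"tz":0,"twist":0,"gripper":3.8},{"tx":0,"ty":0,"tz":0,"twist":0,"gripper":3.8},{"tx":0,"ty":0,"tz":0,"twist":0,"gripper":3.8}]}' 30
python3 -c "
from h import *
tell()"
```

```text
time: 12.35
tool_pos: [542.6, -42.0, 37.8]
orientation: [0.222, 0.975, 0.0, 0.0]
ft_force: [0.1, 1.0, 0.2]
grip_width: 40.6
grip_force: 40.8
t 12.35 p [542.6 -42.   37.8] yaw 64.3 tilt [0.1 0. ] F [0.1 1.  0.2] M [-0.01  0.04  0.01] w 40.6 g 40.8 j6 -1.34
```

```bash
python3 -m inch '{"series":[{"tx":0,"ty":0,"tz":0.05,"twist":0,"gripper":3.8},{"tx":0,"ty":0,"tz":0.05,"twist":0,"gripper":3.8},{"tx":0,"ty":0,"tz":0.05,"twist":0,"gripper":3.8},{"tx":0,"ty":0,"tz":0,"twist":0,"gripper":3.8},{"tx":0,"ty":0,"tz":0,"twist":0,"gripper":3.8},{"tx":0,"ty":0,"tz":0,"twist":0,"gripper":3.8},{"tx":0,"ty":0,"tz":0,"twist":0,"gripper":3.8},{"tx":0,"ty":0,"tz":0,"twist":0,"gripper":3.8},{"tx":0,"ty":0,"tz":0,"twist":0,"gripper":3.8},{"tx":0,"ty":0,"tz":0,"twist":0,"gripper":3.8}]}' 30
python3 -c "
from h import *
tell()"
```

```text
time: 13.6
tool_pos: [542.9, -42.0, 37.4]
orientation: [0.222, 0.975, 0.0, 0.001]
ft_force: [-3.6, 0.7, 10.1]
grip_width: 40.9
grip_force: 41.7
t 13.6 p [542.9 -42.   37.4] yaw 64.3 tilt [ 1.  -0.2] F [-3.6  0.7 10.1] M [0.06 0.46 0.02] w 40.9 g 41.7 j6 -1.34
```

```bash
python3 -m inch '{"series":[{"tx":0,"ty":0,"tz":0.03,"twist":4,"gripper":3.8},{"tx":0,"ty":0,"tz":0.03,"twist":4,"gripper":3.8},{"tx":0,"ty":0,"tz":0.03,"twist":4,"gripper":3.8},{"tx":0,"ty":0,"tz":0.03,"twist":4,"gripper":3.8},{"tx":0,"ty":0,"tz":0.03,"twist":4,"gripper":3.8},{"tx":0,"ty":0,"tz":0.03,"twist":4,"gripper":3.8},{"tx":0,"ty":0,"tz":0,"twist":0,"gripper":3.8},{"tx":0,"ty":0,"tz":0,"twist":0,"gripper":3.8},{"tx":0,"ty":0,"tz":0,"twist":0,"gripper":3.8},{"tx":0,"ty":0,"tz":0,"twist":0,"gripper":3.8}]}' 30
python3 -c "
from h import *
tell()"
```

```text
time: 14.85
tool_pos: [543.6, -42.4, 35.5]
orientation: [0.42, 0.908, 0.0, 0.001]
ft_force: [-0.5, -1.0, 6.9]
grip_width: 41.0
grip_force: 41.3
t 14.85 p [543.6 -42.4  35.5] yaw 40.3 tilt [ 2.7 -0.8] F [-0.5 -1.   6.9] M [-0.26  0.07 -0.03] w 41.0 g 41.3 j6 -0.92
```

```bash
python3 -m inch '{"series":[{"tx":0,"ty":0,"tz":0.03,"twist":4,"gripper":3.8},{"tx":0,"ty":0,"tz":0.03,"twist":4,"gripper":3.8},{"tx":0,"ty":0,"tz":0.03,"twist":4,"gripper":3.8},{"tx":0,"ty":0,"tz":0.03,"twist":4,"gripper":3.8},{"tx":0,"ty":0,"tz":0.03,"twist":4,"gripper":3.8},{"tx":0,"ty":0,"tz":0,"twist":0,"gripper":3.8},{"tx":0,"ty":0,"tz":0,"twist":0,"gripper":3.8},{"tx":0,"ty":0,"tz":0,"twist":0,"gripper":3.8},{"tx":0,"ty":0,"tz":0,"twist":0,"gripper":3.8},{"tx":0,"ty":0,"tz":0,"twist":0,"gripper":3.8}]}' 30
python3 -c "
from h import *
tell()"
```

```text
time: 16.1
tool_pos: [543.9, -42.6, 34.4]
orientation: [0.571, 0.821, 0.0, 0.002]
ft_force: [-1.6, -1.0, 11.1]
grip_width: 41.2
grip_force: 41.7
t 16.1 p [543.9 -42.6  34.4] yaw 20.3 tilt [ 3.3 -1.1] F [-1.6 -1.  11.1] M [-0.21  0.2  -0.  ] w 41.2 g 41.7 j6 -0.57
```

```bash
python3 -m inch '{"series":[{"tx":0,"ty":0,"tz":0,"twist":3,"gripper":3.8},{"tx":0,"ty":0,"tz":0,"twist":3,"gripper":3.8},{"tx":0,"ty":0,"tz":0,"twist":0,"gripper":3.8},{"tx":0,"ty":0,"tz":0,"twist":0,"gripper":3.8},{"tx":0,"ty":0,"tz":0,"twist":0,"gripper":3.8},{"tx":0,"ty":0,"tz":0,"twist":0,"gripper":3.8},{"tx":0,"ty":0,"tz":0,"twist":0,"gripper":3.8},{"tx":0,"ty":0,"tz":0,"twist":0,"gripper":3.8},{"tx":0,"ty":0,"tz":0,"twist":0,"gripper":3.8},{"tx":0,"ty":0,"tz":0,"twist":0,"gripper":3.8}]}' 30
python3 -c "
from h import *
tell();tell()"
```

```text
time: 17.35
tool_pos: [543.8, -42.6, 34.4]
orientation: [0.613, 0.79, 0.001, 0.002]
ft_force: [-0.7, -2.3, 9.6]
grip_width: 41.4
grip_force: 41.7
t 17.35 p [543.8 -42.6  34.4] yaw 14.4 tilt [ 3.3 -1.2] F [-0.7 -2.3  9.6] M [-0.25  0.21  0.06] w 41.4 g 41.7 j6 -0.47
t 17.35 p [543.8 -42.6  34.4] yaw 14.4 tilt [ 3.3 -1.2] F [-0.7 -2.3  9.6] M [-0.25  0.21  0.06] w 41.4 g 41.7 j6 -0.47
```

No descent over the last 6°, and the mouth is 4.0 mm up with the force steady. This is the one that stops short. Now I unscrew it.

```bash
python3 -m inch '{"series":[{"tx":0,"ty":0,"tz":-0.08,"twist":-6,"gripper":3.8},{"tx":0,"ty":0,"tz":-0.08,"twist":-8,"gripper":3.8},{"tx":0,"ty":0,"tz":-0.08,"twist":-9,"gripper":3.8},{"tx":0,"ty":0,"tz":-0.08,"twist":-9,"gripper":3.8},{"tx":0,"ty":0,"tz":-0.08,"twist":-9,"gripper":3.8},{"tx":0,"ty":0,"tz":-0.08,"twist":-9,"gripper":3.8},{"tx":0,"ty":0,"tz":-0.05,"twist":-4,"gripper":3.8},{"tx":0,"ty":0,"tz":-0.05,"twist":0,"gripper":3.8},{"tx":0,"ty":0,"tz":-0.1,"twist":0,"gripper":3.8},{"tx":0,"ty":0,"tz":-0.1,"twist":0,"gripper":3.8}]}' 30
python3 -c "
from h import *
tell()"
```

```text
time: 18.6
tool_pos: [542.6, -41.9, 40.8]
orientation: [0.188, 0.982, 0.0, -0.0]
ft_force: [0.4, -0.2, -2.4]
grip_width: 40.6
grip_force: 40.8
t 18.6 p [542.6 -41.9  40.8] yaw 68.3 tilt [-0.1  0.1] F [ 0.4 -0.2 -2.4] M [-0.03 -0.03  0.01] w 40.6 g 40.8 j6 -1.41
```

```bash
python3 -m inch '{"series":[{"tx":0,"ty":0,"tz":-3,"twist":0,"gripper":3.8},{"tx":0,"ty":0,"tz":-3.5,"twist":0,"gripper":3.8},{"tx":-0.86,"ty":-3.98,"tz":0,"twist":0,"gripper":3.8},{"tx":-0.86,"ty":-3.98,"tz":0,"twist":0,"gripper":3.8},{"tx":-0.86,"ty":-3.98,"tz":0,"twist":0,"gripper":3.8},{"tx":-0.86,"ty":-3.98,"tz":0,"twist":0,"gripper":3.8},{"tx":-0.86,"ty":-3.98,"tz":0,"twist":0,"gripper":3.8},{"tx":-0.86,"ty":-3.98,"tz":0,"twist":0,"gripper":3.8},{"tx":0,"ty":0,"tz":2,"twist":0,"gripper":3.8},{"tx":0,"ty":0,"tz":1.5,"twist":0,"gripper":3.8}]}' 40
python3 - <<'E'
from h import *
tell(); W=imaging.snapshot('wrist');tell()
cv2.imwrite('pics/w4.png',W['pixels'][:,:,::-1])
E
```

```text
time: 19.85
tool_pos: [502.0, -283.1, 69.9]
orientation: [0.189, 0.982, 0.0, -0.0]
ft_force: [0.6, -0.4, -0.6]
grip_width: 40.6
grip_force: 40.8
t 19.85 p [ 502.  -283.1   69.9] yaw 68.3 tilt [-0.6  0.6] F [ 0.6 -0.4 -0.6] M [0.02 0.02 0.01] w 40.6 g 40.8 j6 -1.84
t 19.9 p [ 501.2 -282.    67.9] yaw 68.3 tilt [-3.3  2.7] F [-1.3  0.2 -2.8] M [0.04 0.02 0.03] w 40.6 g 40.8 j6 -1.84
```

View pics/w4.png

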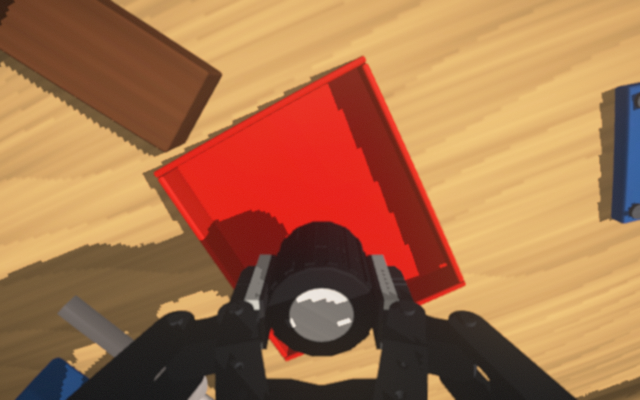

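The picture shows the tray rim corners at (365,58), (155,175), (463,285) and (288,358), with the nut held over the tray. I cast those corners onto the rim plane to check the centre.

Run:
```python
from h import *
W=imaging.snapshot('wrist');tell()
P=np.array([onplane(W,p,28)[:2] for p in((365,58),(155,175),(288,358),(463,285))])
print(P.round(1),P.mean(0),np.linalg.norm(np.diff(P,axis=0),axis=1),go([502,-283,15]))
```

```text
t 19.95 p [ 501.4 -281.8   68.9] yaw 68.3 tilt [-3.2  2.6] F [-0.2  0.  -1.2] M [-0.   -0.01  0.04] w 40.8 g 40.8 j6 -1.84
[[ 421.  -227.9]
 [ 434.4 -354.1]
 [ 576.3 -336.5]
 [ 564.8 -214.7]] [ 499.13709656 -283.31041471] [126.88797428 143.02779553 122.33282809] [-0.12 -0.1   5.39]
```

```bash
python3 -m inch '{"series":[{"tx":0,"ty":0,"tz":1.5,"twist":0,"gripper":3.8},{"tx":0,"ty":0,"tz":1.5,"twist":0,"gripper":3.8},{"tx":0,"ty":0,"tz":1.3,"twist":0,"gripper":3.8},{"tx":0,"ty":0,"tz":0.6,"twist":0,"gripper":3.8},{"tx":0,"ty":0,"tz":0.4,"twist":0,"gripper":3.8},{"tx":0,"ty":0,"tz":0.15,"twist":0,"gripper":3.8},{"tx":0,"ty":0,"tz":0.1,"twist":0,"gripper":3.8},{"tx":0,"ty":0,"tz":0.05,"twist":0,"gripper":3.8},{"tx":0,"ty":0,"tz":0,"twist":0,"gripper":3.8},{"tx":0,"ty":0,"tz":0,"twist":0,"gripper":3.8}]}' 30
python3 -c "
from h import *
tell()"
```

```text
time: 21.2
tool_pos: [502.5, -283.0, 14.9]
orientation: [0.188, 0.982, -0.0, 0.0]
ft_force: [-0.3, -0.5, -1.0]
grip_width: 40.7
grip_force: 40.8
t 21.2 p [ 502.5 -283.    14.9] yaw 68.3 tilt [ 0.2 -0.1] F [-0.3 -0.5 -1. ] M [-0.04  0.   -0.02] w 40.7 g 40.8 j6 -1.84
```

Just above the floor. I lower it slightly, release and go up.

```bash
python3 -m inch '{"series":[{"tx":0,"ty":0,"tz":0.05,"twist":0,"gripper":3.8},{"tx":0,"ty":0,"tz":0.04,"twist":0,"gripper":3.8},{"tx":0,"ty":0,"tz":0,"twist":0,"gripper":4.5},{"tx":0,"ty":0,"tz":0,"twist":0,"gripper":5.5},{"tx":0,"ty":0,"tz":0,"twist":0,"gripper":6},{"tx":0,"ty":0,"tz":0,"twist":0,"gripper":6},{"tx":0,"ty":0,"tz":-2,"twist":0,"gripper":6},{"tx":0,"ty":0,"tz":-4,"twist":0,"gripper":6},{"tx":0,"ty":0,"tz":-4,"twist":0,"gripper":6},{"tx":0,"ty":0,"tz":-3,"twist":0,"gripper":6}]}' 30
python3 - <<'E'
from h import *
tell(); W=imaging.snapshot('wrist')
o=status.get_obs()
for X in([502.5,-283,48],):
    p=proj(W,X);print('expect disc',p)
    try: e,st=grey(W,p,40);print(e,st,onplane(W,e[0],48))
    except Exception as x: print(x)
print('to nut2',go([612,187,130]))
E
```

```text
time: 22.45
tool_pos: [502.7, -283.1, 145.7]
orientation: [0.188, 0.982, -0.0, 0.001]
ft_force: [-0.9, 0.0, -0.2]
grip_width: 60.0
grip_force: 0.0
t 22.45 p [ 502.7 -283.1  145.7] yaw 68.3 tilt [ 1.3 -0.9] F [-0.9  0.  -0.2] M [ 0.01 -0.04 -0.  ] w 60.0 g 0.0 j6 -1.84
expect disc [322.4454066  200.30454339]
((321.1224060058594, 199.62274169921875), (32.85261535644531, 34.52254867553711), 89.84973907470703) [304 184  35  33 906] [ 501.65824489 -283.69891838   48.        ]
to nut2 [ 7.38 47.77  1.81]
```

```bash
python3 -m inch '{"series":[{"tx":0.74,"ty":4.77,"tz":0,"twist":0,"gripper":7},{"tx":0.74,"ty":4.77,"tz":0,"twist":0,"gripper":7},{"tx":0.74,"ty":4.77,"tz":0,"twist":0,"gripper":7},{"tx":0.74,"ty":4.77,"tz":0,"twist":0,"gripper":7},{"tx":0.74,"ty":4.77,"tz":0,"twist":0,"gripper":7},{"tx":0.74,"ty":4.77,"tz":0,"twist":0,"gripper":7},{"tx":0.74,"ty":4.77,"tz":0,"twist":0,"gripper":7},{"tx":0.74,"ty":4.77,"tz":0,"twist":0,"gripper":7},{"tx":0.74,"ty":4.77,"tz":0,"twist":0,"gripper":7},{"tx":0.74,"ty":4.77,"tz":0,"twist":0,"gripper":7}]}' 30
python3 -m inch '{"series":[{"tx":0,"ty":0,"tz":1,"twist":0,"gripper":7},{"tx":0,"ty":0,"tz":2,"twist":0,"gripper":7},{"tx":0,"ty":0,"tz":2,"twist":0,"gripper":7},{"tx":0,"ty":0,"tz":1,"twist":0,"gripper":7},{"tx":0,"ty":0,"tz":0.5,"twist":0,"gripper":7},{"tx":0,"ty":0,"tz":0,"twist":0,"gripper":7},{"tx":0,"ty":0,"tz":0,"twist":0,"gripper":7},{"tx":0,"ty":0,"tz":0,"twist":0,"gripper":7},{"tx":0,"ty":0,"tz":0,"twist":0,"gripper":7},{"tx":0,"ty":0,"tz":0,"twist":0,"gripper":7}]}' 30 >/dev/null
python3 - <<'E'
from h import *
tell(); W=imaging.snapshot('wrist')
p=proj(W,[611.9,186.5,44]);e,st=grey(W,p,40);print(p,e,st,onplane(W,e[0],44),'go',go([611.9,186.5,10]))
cv2.imwrite('pics/w5.png',W['pixels'][:,:,::-1])
E
```

```text
time: 23.75
tool_pos: [609.8, 189.3, 143.7]
orientation: [0.188, 0.982, -0.0, -0.0]
ft_force: [0.7, -0.2, -0.2]
grip_width: 70.1
grip_force: 0.0
t 25.0 p [609.8 187.7  79.1] yaw 68.3 tilt [0.3 0.1] F [ 0.4 -0.6  0.2] M [ 0.01 -0.03 -0.02] w 69.9 g 0.0 j6 -1.01
[322.16972857 241.97686707] ((319.739501953125, 239.640625), (38.005859375, 44.021728515625), 89.99697875976562) [ 298  221   44   31 1002] [610.05537353 185.77060941  44.        ] go [-0.25 -0.04  6.9 ]
```

View pics/w5.png

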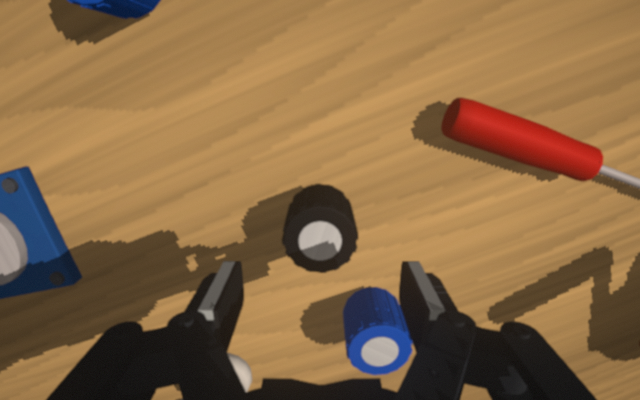

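The view shows the second black nut at (320,240). The blue look-alike at (380,330) stands behind the fingers' closing line, and clear of it. Descend and grip.

```bash
python3 -m inch '{"series":[{"tx":-0.21,"ty":-0.04,"tz":1.5,"twist":0,"gripper":7},{"tx":0,"ty":0,"tz":2.4,"twist":0,"gripper":7},{"tx":0,"ty":0,"tz":2,"twist":0,"gripper":7},{"tx":0,"ty":0,"tz":0.9,"twist":0,"gripper":7},{"tx":0,"ty":0,"tz":0.05,"twist":0,"gripper":6},{"tx":0,"ty":0,"tz":0,"twist":0,"gripper":5},{"tx":0,"ty":0,"tz":0,"twist":0,"gripper":3.8},{"tx":0,"ty":0,"tz":0,"twist":0,"gripper":3.8},{"tx":0,"ty":0,"tz":0,"twist":0,"gripper":3.8},{"tx":0,"ty":0,"tz":0,"twist":0,"gripper":3.8}]}' 30
python3 -c "
from h import *
tell();print(go([597,-68,140]))"
```

```text
time: 26.3
tool_pos: [612.2, 186.7, 11.4]
orientation: [0.188, 0.982, 0.0, 0.001]
ft_force: [-0.2, -0.7, 5.2]
grip_width: 41.0
grip_force: 30.6
t 26.3 p [612.2 186.7  11.4] yaw 68.3 tilt [1.9 0.4] F [-0.2 -0.7  5.2] M [-0.02  0.03 -0.02] w 41.0 g 30.6 j6 -1.02
[ -8.01 -24.22 -12.87]
```

```bash
python3 -m inch '{"series":[{"tx":0,"ty":0,"tz":-4,"twist":0,"gripper":3.8},{"tx":0,"ty":0,"tz":-5,"twist":0,"gripper":3.8},{"tx":-0.34,"ty":-3.97,"tz":0,"twist":0,"gripper":3.8},{"tx":-0.34,"ty":-3.97,"tz":0,"twist":0,"gripper":3.8},{"tx":-0.34,"ty":-3.97,"tz":0,"twist":0,"gripper":3.8},{"tx":-0.34,"ty":-3.97,"tz":0,"twist":0,"gripper":3.8},{"tx":-0.34,"ty":-3.97,"tz":0,"twist":0,"gripper":3.8},{"tx":-0.34,"ty":-3.97,"tz":0,"twist":0,"gripper":3.8},{"tx":0,"ty":0,"tz":2,"twist":0,"gripper":3.8},{"tx":0,"ty":0,"tz":1,"twist":0,"gripper":3.8}]}' 40
python3 -m inch '{"series":[{"tx":0,"ty":0,"tz":0.6,"twist":0,"gripper":3.8},{"tx":0,"ty":0,"tz":0,"twist":0,"gripper":3.8},{"tx":0,"ty":0,"tz":0,"twist":0,"gripper":3.8},{"tx":0,"ty":0,"tz":0,"twist":0,"gripper":3.8},{"tx":0,"ty":0,"tz":0,"twist":0,"gripper":3.8},{"tx":0,"ty":0,"tz":0,"twist":0,"gripper":3.8},{"tx":0,"ty":0,"tz":0,"twist":0,"gripper":3.8},{"tx":0,"ty":0,"tz":0,"twist":0,"gripper":3.8},{"tx":0,"ty":0,"tz":0,"twist":0,"gripper":3.8},{"tx":0,"ty":0,"tz":0,"twist":0,"gripper":3.8}]}' 40 >/dev/null
python3 - <<'E'
from h import *
tell(); W=imaging.snapshot('wrist')
o=status.get_obs();m=Ro.from_quat(o['orientation']).as_matrix()
p=proj(W,o['tool_pos']+[0,0,32.8]);h=cv2.cvtColor(W['pixels'],cv2.COLOR_RGB2HSV)
b=blob((h[...,1]<60)&(h[...,2]>60),p,25)
fc=max(cv2.findContours(b[2].astype(np.uint8),cv2.RETR_EXTERNAL,cv2.CHAIN_APPROX_NONE)[0],key=len);ed=cv2.fitEllipse(cv2.convexHull(fc))
q=onplane(W,ed[0],o['tool_pos'][2]+32.6);print('disc',ed,'offset in tool',m.T@(q-o['tool_pos']));print(go([543,-42.2,47]))
E
```

```text
time: 27.55
tool_pos: [541.7, -42.6, 69.4]
orientation: [0.188, 0.982, 0.0, -0.001]
ft_force: [0.0, -0.0, -1.8]
grip_width: 40.7
grip_force: 40.7
t 28.8 p [542.6 -42.4  64.4] yaw 68.3 tilt [0.  0.1] F [-0.6 -0.3  0.2] M [ 0.    0.03 -0.02] w 40.8 g 40.7 j6 -1.41
disc ((321.1097106933594, 311.85662841796875), (54.48358154296875, 64.5873031616211), 88.52542877197266) offset in tool [  1.44754418  -1.05669951 -32.60002186]
[-0.04  0.03  1.74]
```

```bash
python3 -m inch '{"series":[{"tx":-0.03,"ty":0.03,"tz":0.3,"twist":0,"gripper":3.8},{"tx":0,"ty":0,"tz":0.4,"twist":0,"gripper":3.8},{"tx":0,"ty":0,"tz":0.4,"twist":0,"gripper":3.8},{"tx":0,"ty":0,"tz":0.3,"twist":0,"gripper":3.8},{"tx":0,"ty":0,"tz":0.2,"twist":0,"gripper":3.8},{"tx":0,"ty":0,"tz":0.1,"twist":0,"gripper":3.8},{"tx":0,"ty":0,"tz":0.1,"twist":0,"gripper":3.8},{"tx":0,"ty":0,"tz":0.1,"twist":0,"gripper":3.8},{"tx":0,"ty":0,"tz":0.05,"twist":0,"gripper":3.8},{"tx":0,"ty":0,"tz":0.05,"twist":0,"gripper":3.8}]}' 30
python3 -c "
from h import *
tell()"
```

```text
time: 30.1
tool_pos: [543.0, -42.2, 44.4]
orientation: [0.188, 0.982, 0.0, 0.0]
ft_force: [-0.3, -0.4, -0.1]
grip_width: 40.9
grip_force: 40.7
t 30.1 p [543.  -42.2  44.4] yaw 68.3 tilt [0.1 0.1] F [-0.3 -0.4 -0.1] M [ 0.01  0.03 -0.  ] w 40.9 g 40.7 j6 -1.41
```

```bash
python3 -m inch '{"series":[{"tx":0,"ty":0,"tz":0.05,"twist":0,"gripper":3.8},{"tx":0,"ty":0,"tz":0.05,"twist":0,"gripper":3.8},{"tx":0,"ty":0,"tz":0.05,"twist":0,"gripper":3.8},{"tx":0,"ty":0,"tz":0.05,"twist":0,"gripper":3.8},{"tx":0,"ty":0,"tz":0.05,"twist":0,"gripper":3.8},{"tx":0,"ty":0,"tz":0.05,"twist":0,"gripper":3.8},{"tx":0,"ty":0,"tz":0,"twist":0,"gripper":3.8},{"tx":0,"ty":0,"tz":0,"twist":0,"gripper":3.8},{"tx":0,"ty":0,"tz":0,"twist":0,"gripper":3.8},{"tx":0,"ty":0,"tz":0,"twist":0,"gripper":3.8}]}' 30
python3 -c "
from h import *
tell()"
```

```text
time: 31.35
tool_pos: [543.6, -42.3, 43.1]
orientation: [0.188, 0.982, -0.0, 0.001]
ft_force: [-4.1, 0.4, 14.4]
grip_width: 40.9
grip_force: 41.8
t 31.35 p [543.6 -42.3  43.1] yaw 68.3 tilt [ 2.1 -0.4] F [-4.1  0.4 14.4] M [ 0.02  0.63 -0.04] w 40.9 g 41.8 j6 -1.41
```

```bash
python3 -m inch '{"series":[{"tx":0,"ty":0,"tz":0.04,"twist":9,"gripper":3.8},{"tx":0,"ty":0,"tz":0.06,"twist":9,"gripper":3.8},{"tx":0,"ty":0,"tz":0.07,"twist":9,"gripper":3.8},{"tx":0,"ty":0,"tz":0.07,"twist":9,"gripper":3.8},{"tx":0,"ty":0,"tz":0.07,"twist":9,"gripper":3.8},{"tx":0,"ty":0,"tz":0.07,"twist":9,"gripper":3.8},{"tx":0,"ty":0,"tz":0.07,"twist":9,"gripper":3.8},{"tx":0,"ty":0,"tz":0.07,"twist":9,"gripper":3.8},{"tx":0,"ty":0,"tz":0.07,"twist":9,"gripper":3.8},{"tx":0,"ty":0,"tz":0.06,"twist":9,"gripper":3.8}]}' 30
python3 -c "
from h import *
tell()"
```

```text
time: 32.6
tool_pos: [543.7, -43.0, 36.2]
orientation: [0.829, 0.56, 0.0, 0.001]
ft_force: [-2.3, -3.4, 8.7]
grip_width: 40.5
grip_force: 41.5
t 32.6 p [543.7 -43.   36.2] yaw -21.9 tilt [ 2.1 -1.4] F [-2.3 -3.4  8.7] M [-0.45  0.45  0.07] w 40.5 g 41.5 j6 0.16
```

```bash
python3 -m inch '{"series":[{"tx":0,"ty":0,"tz":0.04,"twist":5,"gripper":3.8},{"tx":0,"ty":0,"tz":0.04,"twist":5,"gripper":3.8},{"tx":0,"ty":0,"tz":0.04,"twist":5,"gripper":3.8},{"tx":0,"ty":0,"tz":0.04,"twist":5,"gripper":3.8},{"tx":0,"ty":0,"tz":0.04,"twist":5,"gripper":3.8},{"tx":0,"ty":0,"tz":0.04,"twist":5,"gripper":3.8},{"tx":0,"ty":0,"tz":0.04,"twist":5,"gripper":3.8},{"tx":0,"ty":0,"tz":0.04,"twist":5,"gripper":3.8},{"tx":0,"ty":0,"tz":0,"twist":0,"gripper":3.8},{"tx":0,"ty":0,"tz":0,"twist":0,"gripper":3.8}]}' 30
python3 -c "
from h import *
tell()"
```

```text
time: 33.85
tool_pos: [543.6, -42.7, 32.9]
orientation: [0.97, 0.245, 0.001, 0.001]
ft_force: [-1.8, -1.0, 9.1]
grip_width: 40.8
grip_force: 41.5
t 33.85 p [543.6 -42.7  32.9] yaw -61.7 tilt [ 2.  -0.8] F [-1.8 -1.   9.1] M [-0.33  0.35 -0.08] w 40.8 g 41.5 j6 0.86
```

It has gone past the 4 mm stop, so this is the full-depth nut. About 19° remain.

```bash
python3 -m inch '{"series":[{"tx":0,"ty":0,"tz":0.03,"twist":4,"gripper":3.8},{"tx":0,"ty":0,"tz":0.03,"twist":4,"gripper":3.8},{"tx":0,"ty":0,"tz":0.03,"twist":4,"gripper":3.8},{"tx":0,"ty":0,"tz":0.03,"twist":4,"gripper":3.8},{"tx":0,"ty":0,"tz":0,"twist":0,"gripper":3.8},{"tx":0,"ty":0,"tz":0,"twist":0,"gripper":3.8},{"tx":0,"ty":0,"tz":0,"twist":0,"gripper":3.8},{"tx":0,"ty":0,"tz":0,"twist":0,"gripper":3.8},{"tx":0,"ty":0,"tz":0,"twist":0,"gripper":3.8},{"tx":0,"ty":0,"tz":0,"twist":0,"gripper":3.8}]}' 30
python3 -c "
from h import *
tell()"
```

```text
time: 35.1
tool_pos: [543.6, -42.8, 31.7]
orientation: [0.994, 0.107, 0.001, 0.001]
ft_force: [-2.5, -1.7, 9.1]
grip_width: 41.2
grip_force: 41.5
t 35.1 p [543.6 -42.8  31.7] yaw -77.7 tilt [ 1.9 -1. ] F [-2.5 -1.7  9.1] M [-0.35  0.43 -0.08] w 41.2 g 41.5 j6 1.14
```

```bash
python3 -m inch '{"series":[{"tx":0,"ty":0,"tz":0.02,"twist":3,"gripper":3.8},{"tx":0,"ty":0,"tz":0.02,"twist":3,"gripper":3.8},{"tx":0,"ty":0,"tz":0,"twist":0,"gripper":3.8},{"tx":0,"ty":0,"tz":0,"twist":0,"gripper":3.8},{"tx":0,"ty":0,"tz":0,"twist":0,"gripper":3.8},{"tx":0,"ty":0,"tz":0,"twist":0,"gripper":3.8},{"tx":0,"ty":0,"tz":0,"twist":0,"gripper":3.8},{"tx":0,"ty":0,"tz":0,"twist":0,"gripper":3.8},{"tx":0,"ty":0,"tz":0,"twist":0,"gripper":3.8},{"tx":0,"ty":0,"tz":0,"twist":0,"gripper":3.8}]}' 30
python3 -c "
from h import *
tell()"
```

```text
time: 36.35
tool_pos: [543.3, -42.8, 31.4]
orientation: [0.998, 0.055, 0.001, 0.0]
ft_force: [-3.9, -2.3, 11.0]
grip_width: 40.8
grip_force: 41.6
t 36.35 p [543.3 -42.8  31.4] yaw -83.7 tilt [ 1.4 -0.9] F [-3.9 -2.3 11. ] M [-0.38  0.58 -0.12] w 40.8 g 41.6 j6 1.24
```

```bash
python3 -m inch '{"series":[{"tx":0,"ty":0,"tz":0,"twist":2.5,"gripper":3.8},{"tx":0,"ty":0,"tz":0,"twist":2.5,"gripper":3.8},{"tx":0,"ty":0,"tz":0,"twist":0,"gripper":3.8},{"tx":0,"ty":0,"tz":0,"twist":0,"gripper":3.8},{"tx":0,"ty":0,"tz":0,"twist":0,"gripper":3.8},{"tx":0,"ty":0,"tz":0,"twist":0,"gripper":3.8},{"tx":0,"ty":0,"tz":0,"twist":0,"gripper":3.8},{"tx":0,"ty":0,"tz":0,"twist":0,"gripper":3.8},{"tx":0,"ty":0,"tz":0,"twist":0,"gripper":3.8},{"tx":0,"ty":0,"tz":0,"twist":0,"gripper":3.8}]}' 30
python3 -c "
from h import *
tell()"
```

```text
time: 37.6
tool_pos: [543.2, -42.7, 31.4]
orientation: [1.0, 0.012, 0.001, 0.0]
ft_force: [-4.0, -1.3, 10.8]
grip_width: 40.8
grip_force: 41.6
t 37.6 p [543.2 -42.7  31.4] yaw -88.7 tilt [ 1.2 -0.8] F [-4.  -1.3 10.8] M [-0.24  0.6  -0.1 ] w 40.8 g 41.6 j6 1.33
```

It is home: TCP at 31.4, the flush height, and no further descent. Release and withdraw.

```bash
python3 -m inch '{"series":[{"tx":0,"ty":0,"tz":-0.08,"twist":0,"gripper":3.8},{"tx":0,"ty":0,"tz":0,"twist":0,"gripper":4.8},{"tx":0,"ty":0,"tz":0,"twist":0,"gripper":6},{"tx":0,"ty":0,"tz":0,"twist":0,"gripper":7},{"tx":0,"ty":0,"tz":0,"twist":0,"gripper":7},{"tx":0,"ty":0,"tz":0,"twist":0,"gripper":7},{"tx":0,"ty":0,"tz":-2,"twist":0,"gripper":7},{"tx":0,"ty":0,"tz":-4,"twist":0,"gripper":7},{"tx":0,"ty":0,"tz":-4,"twist":0,"gripper":7},{"tx":0,"ty":0,"tz":-2,"twist":0,"gripper":7}]}' 30
python3 -m inch '{"series":[{"tx":0,"ty":6,"tz":-2,"twist":0,"gripper":7},{"tx":0,"ty":6,"tz":-2,"twist":0,"gripper":7},{"tx":-6,"ty":0,"tz":-2,"twist":0,"gripper":7},{"tx":-6,"ty":0,"tz":0,"twist":0,"gripper":7},{"tx":-6,"ty":0,"tz":0,"twist":0,"gripper":7},{"tx":-6,"ty":0,"tz":0,"twist":0,"gripper":7},{"tx":0,"ty":0,"tz":0,"twist":0,"gripper":7},{"tx":0,"ty":0,"tz":0,"twist":0,"gripper":7},{"tx":0,"ty":0,"tz":0,"twist":0,"gripper":7},{"tx":0,"ty":0,"tz":0,"twist":0,"gripper":7}]}' 30
python3 - <<'E'
from h import *
T=imaging.snapshot('top');S=imaging.snapshot('scene')
for X in([543,-42.3,64],[502.5,-283,48]):
    r=[]
    for s in(T,S):
        p=proj(s,X)
        try: e,st=grey(s,p,10);print(p.round(1),np.round(e[0],1),st);r.append((s,e[0]))
        except Exception as x: print(p,x)
    if len(r)==2: print(tri(r))
pt,ps=[proj(s,[543,-42,60]) for s in(T,S)];qt,qs=[proj(s,[502,-283,30]) for s in(T,S)]
f=lambda s,c:crop(s,c,30,5)
cv2.imwrite('pics/end.png',np.vstack([np.hstack([f(T,pt),f(S,ps)]),np.hstack([f(T,qt),f(S,qs)])]))
E
```

```text
time: 38.85
tool_pos: [543.8, -42.3, 153.3]
orientation: [1.0, 0.012, 0.002, 0.0]
ft_force: [0.0, -0.1, -0.0]
grip_width: 70.2
grip_force: 0.0
time: 40.1
tool_pos: [307.2, -166.4, 210.0]
orientation: [1.0, 0.012, -0.0, -0.0]
ft_force: [-0.0, -0.3, -0.3]
grip_width: 70.2
grip_force: 0.0
[342.8 200.3] [340.3 204.2] [331 194  18  21 106]
[309.1 189.1] [309.1 189.3] [305 187   9   6  39]
(array([536.03330675, -40.60782394,  58.42949986]), [5.0, 5.0])
[435.6 215. ] [435.6 214.7] [431 210  10  10  74]
[248.  163.6] [248.1 163.6] [245 162   8   5  29]
(array([ 503.02374951, -282.35228137,   48.59792292]), [0.4, 0.4])
```

View pics/end.png

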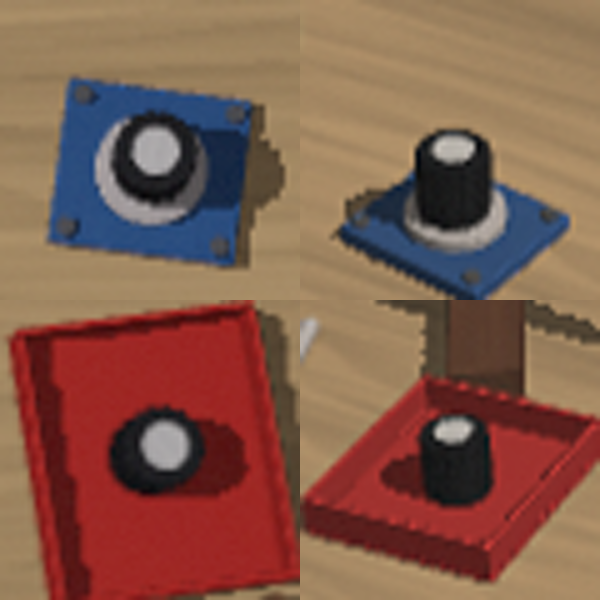

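The crops show one nut flush on the flange. In the scene view its disc is at (309,189), matching the height projected for home. The other nut stands upright at the tray's centre, with its top triangulated at 48.6 mm. Handing in.

```bash
python3 -c "
from rig import finish_job
print(finish_job())"
```

```text
the job is handed in; nothing more can be done
None
```

The job is handed in (no verdict returned): the full-depth nut is screwed home and flush on the gauge flange, the nut that jammed 4 mm up stands upright, mouth down, in the red tray, and the arm is clear of everything at about 40 s of the 72 s allowed.

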